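# Unlock the dial padlock, draw it off the hasp and hold it over the print head

## Task

Turn the dial of the padlock on the strongbox, click by click, until its pointer stands at the raised rib on the shackle side, then pull the shackle fully out so that the lock comes off the hasp. Take the opened lock off and present it to the coding print head: finish while holding it still and level, dial up, centred a few centimetres above the upward nozzle, with the gripper still gripping it. Do not touch the print head, and leave the jug, the wash bottle and the paper roll where they stand.

Things in the scene. Friction and masses are not known exactly. Their poses are not given: they have to be found in the camera images.
- strongbox: Fixed grey steel box, 200 x 140 x 60 mm high, shackle end to its -x; origin: centre of its underside, z up. A 4 mm pad on the lid is the lock's seat, 64 above the origin. At the start the lock lies there parallel to the box, its origin at (35, 0, 64), between the hasp plate (x 0 to 5) and a low lip (x 65 to 71, 8 high) with 2 mm play each way. Both y sides of the lock are free.
- hasp_eye (a point): Centre of the hasp's closed eye, 14 mm square, 14 above the pad, in the hasp plate (5 mm thick, across the front of the lock's body, 22 high above the pad, 30 high at the eye). The short leg of the closed shackle passes through it, so a closed lock cannot be lifted. The long leg lies in a slot that is open upward: with the shackle open the lock lifts straight up.
- padlock: Loose dial padlock lying flat, 0.3 to 0.7 kg. Body: steel block 56 (x) x 60 (y) x 28 (z) mm. Origin: centre of the body's underside, +z up through the dial, shackle on the -x side. Can be gripped from above across its flat sides (y = -30 and 30); the dial's knob then stands between the fingers, up to 54 above the underside. The hasp plate stops the body when the shackle is pulled.
- lock_under (a point): Centre of the padlock body's underside.
- dial (a joint): Angle (rad) from the lock's -x (shackle side, where the small raised rib is) to the dial's pointer, counter-clockwise from above positive. 0 = at the rib, the only place that frees the shackle (play 0.2). Starts at 0.5 to 2.2: turn it clockwise. Stops at -0.9 and 2.5. Clicks into notches 0.524 apart (0, 0.524, ..), under 0.1 N m per click, and stays in a notch when let go.
- dial_grip (a point): On the dial's axis at the top face of its bar grip, 54 mm above the lock's underside when closed or open. This frame turns with the dial, -x is the pointer's direction. The bar is 28 long (x), 10 wide (y), 22 high, on a disc 41 in diameter and 4 thick that lies on the lock's top (28 above the underside). The pointer nose, 4 wide and low, projects to 20 from the axis.
- shackle (a joint): How far (m) the shackle is drawn out of the body along the lock's -x: 0 locked, 0.024 fully open; from 0.017 its short leg is out of the hasp's eye. Slides against about 4 N, stays where it is left, and moves under 3 mm unless the dial stands at 0.
- shackle_bar (a point): Middle of the shackle's cross bar, 8 mm round, which runs along the lock's y, 14 above the underside and, closed, 73 from the lock's origin (-x). It moves with the shackle. Straight for 32; the legs run along x at y -21 (short) and 21 (long), 34 clear between them; closed, 34 is clear in x between bar and hasp plate. Can be pinched from above across its thickness and pulled.
- print_head: Coding print head clamped nozzle-up on a fixed stand: steel barrel 42 mm in diameter, top at 100 above the bench, aluminium clamp 56 square at 34 to 56, base 90 square and 16 high. Origin: centre of the base's underside.
- head_mouth (a point): Centre of the print head's top face (the nozzle), 100 mm above the bench.
- jug: Bystander: white jar, 90 mm in diameter, 130 high, standing; origin at its underside.
- wash_bottle: Bystander: white bottle, 56 mm in diameter, 150 high, standing; origin at its underside.
- wipe_roll: Bystander: paper roll standing on end, 100 mm in diameter, 90 high; origin at its underside.
Not all that is in view belongs to the job. Leave any turquoise look-alike of the padlock alone.

How it is judged:
By the outcome, as a careful person would: the job done as asked, in the order asked, and still so for the second after the job is handed in, while the arm keeps its last pose, push and grip.
It also fails if it takes over 72 s, if anything falls off the work surface, if the arm or the gripper's body presses on something with over 40 N, if the wrist force passes 120 N, or if a joint passes its speed limit or range.

## Robot

A 7-joint arm with a two-finger parallel gripper is mounted at the origin on the work surface. World frame = base frame: x ahead of the robot, y to its left, z up, the work surface at z = 0. Lengths are in m, angles in rad, forces in N, time in s.
With the tool pointing down it reaches from about 0.4 to 0.85 m from the base axis. Payload 4.5 kg.
Tool frame: the origin (TCP) lies between the finger pads; the fingertips stand ctrl.tip_reach ahead of it and the grasp point (between the pads) is the TCP (ctrl.tip_reach is the distance from the TCP to the fingertips, in m); z points along the fingers, x is the direction in which the jaws open and shut, and the axes are right-handed (so a half turn about z gives the same grasp; the last joint's range is limited). The gripper opens to 85 mm and grips with 20 to 120 N. Pads are 22 mm wide; open, the fingers measure 114 mm over their backs; the gripper's body (76 mm by 85 mm) begins 54 mm behind the grasp point. The pads swing forward as they close: fully open they stand 13 mm farther back than shut.
Start: joints at [-1.156, 0.689, -0.195, 1.565, 0.157, 0.902, -0.215], TCP at [0.232, 0.58, 0.25] pointing down, gripper open.
Joint ranges: [-3.01, 3.01], [-0.46, 2.08], [-1.47, 1.51], [0.13, 2.56], [-1, 4.14], [0.04, 2.09], [-2.66, 2.66]. Speed limits (rad/s): [2.57, 2.57, 3.14, 3.14, 3.14, 3.14, 3.14].

## Interface

Orientations are given as [roll, pitch, yaw] about the fixed x, y, z axes, in that order (R = Rz(yaw) Ry(pitch) Rx(roll)).
In Python, from workcell import ctrl gives the robot as it stands.
- The arm moves only by the shell command python3 -m pendant 'ROWS'. ROWS is JSON, a list of rows, each a list of 3 entries, a list of its own where there are three numbers: the shift along the tool's x, y, z in mm, then the turn, a rotation vector about the tool's x, y, z in degrees, then the closure, from -1 (fully open) to 1 (shut). A call has 1 to 10 rows; each row shifts and turns the commanded pose from where the row before left it, along the tool's axes as they then stand; what a row does not reach is not made up. A row lasts 1/10 s, in which the tool goes at most 50 mm and 8.59 degrees, less where a joint would pass 70% of its speed; a pose out of reach is approached as far as the arm can. A call is refused whole if a number of a shift passes 50 or a number of a turn 8.59, either way. A call with a gripper value outside its range is refused whole. The fingers move at their own pace and stop on an object; the grip force is fixed at half the most. Time passes only in rows, so rows that do not move let the fingers close. It gives the time, the measured TCP pose, the force and the opening at its end, in the units of the state.
- ctrl.sense(): the state, without advancing time (a new reading comes with each control period).
- ctrl.grab_frame(name): name is "side" or "top" or "wrist"; returns a dict with "image" (420x560x3 uint8, blue, green, red), "fx", "fy", "cx", "cy" (pixels), "origin" and "attitude" of the camera in the world. Camera axes: x right, y down, z forward; pixel columns grow to the right and rows downward; lengths in m; the calibration is good to about 2 mm. A picture is of the moment at which its call begins. There is no depth.
- ctrl.finish_job(): hands the job in, once; it reports no verdict.
The state is a dict: "time": time; "qpos": joint angles; "qvel": joint speeds; "effort": joint torques, N m; "eef_pos": TCP position; "orientation": TCP orientation; "force": force on the tool from outside, world axes, zero at the start; "wrist_torque": the same for the moment, N m; "width": finger opening in m.
Only numpy, scipy, OpenCV 4.12 (cv2) and the standard library are available. Lean on these libraries where they do the work, as an engineer would, in place of code of your own. Each camera call takes 0.05 s, during which the arm holds its last target. There are 200 camera calls.

## Working session

There is one attempt and no reset: what is moved stays moved. The work goes in short steps, Python scripts to look and compute and a shell command to move; the robot and the scene stay as the last step left them, time stands still between calls to the robot, and variables do not carry over. Pictures are saved under pics/ and viewed, about 8 in all and at most 12, crops included, and the job is handed in when it is done.

```bash
mkdir -p pics; cat > h.py <<'E'
import numpy as np,cv2,pickle
from workcell import ctrl
from scipy.spatial.transform import Rotation as R
def rot(a):
    a=np.array(a,float)
    return a if a.shape==(3,3) else (R.from_quat(a).as_matrix() if a.size==4 else R.from_euler('xyz',a).as_matrix())
def grab(n,f):
    d=ctrl.grab_frame(n); cv2.imwrite('pics/'+f+'.png',d['image']); pickle.dump(d,open('pics/'+f+'.pkl','wb')); return d
def load(f): return pickle.load(open('pics/'+f+'.pkl','rb'))
def pix2z(d,u,v,z):
    r=rot(d['attitude'])@np.array([(u-d['cx'])/d['fx'],(v-d['cy'])/d['fy'],1]); o=np.array(d['origin'])
    return o+r*(z-o[2])/r[2]
def proj(d,p):
    c=rot(d['attitude']).T@(np.array(p)-np.array(d['origin'])); return d['fx']*c[0]/c[2]+d['cx'],d['fy']*c[1]/c[2]+d['cy']
E
python3 - <<'E'
from h import *
print(ctrl.sense(),ctrl.tip_reach)
a=[grab(n,n+'0') for n in('top','side')]
for d in a: print(d['origin'],d['attitude'],d['fx'],d['cx'],d['cy'])
E
```

```text
{'time': 0.0, 'qpos': array([-1.15619053,  0.69001189, -0.19450224,  1.56635939,  0.15732697,
        0.90249697, -0.21510028]), 'qvel': array([ 1.77647223e-03,  7.33071120e-04,  7.96118176e-04, -5.31711641e-04,
       -7.19296570e-04,  5.74005410e-04,  3.19327705e-05]), 'effort': array([ 3.13302587e-05, -5.39592254e+01, -1.26620740e+00, -1.58543140e+01,
        9.13239870e-03,  9.49168461e-03,  1.99686906e-05]), 'eef_pos': array([0.23211887, 0.57962796, 0.24946222]), 'orientation': array([3.14143020e+00, 1.87451477e-03, 1.19008407e+00]), 'force': array([ 0.41727614, -1.14866308, -0.17067552]), 'wrist_torque': array([0.02958981, 0.00575314, 0.03005711]), 'width': 0.08543352955030376} 0.019
[0.36987681 0.01584535 1.45478472] [-2.97599525 -0.01659809 -1.55676161] 449.2927834220596 278.95655326706554 216.75468626443538
[ 0.33202438 -0.71615693  0.98442255] [-2.41000545e+00  2.32297473e-03 -3.83389187e-01] 415.6203332075851 285.372808900926 216.34163558307677
```

View pics/top0.png

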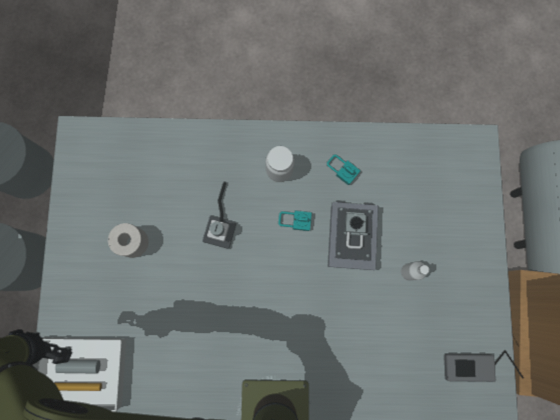

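View pics/side0.png

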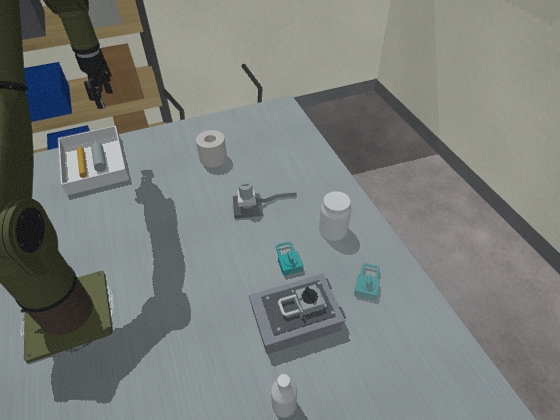

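Top: strongbox around (354,236), shackle end at image bottom (towards the robot); print head at (219,231); jug (280,162), bottle (418,270), roll (124,239). I'll enlarge the lock and the head.

```bash
python3 - <<'E'
from h import *
a=load('top0')['image']; b=load('side0')['image']
r=lambda i,x,y,w,h,s: cv2.resize(i[y:y+h,x:x+w],None,fx=s,fy=s,interpolation=cv2.INTER_CUBIC)
top=r(a,322,196,66,80,6) # 396x480
hd=r(a,195,205,50,50,6)
im=np.zeros((580,790,3),np.uint8); im[:480,:396]=top; im[:300,400:700]=hd
s=r(b,260,265,97,70,4); im[300:580,400:788]=s
cv2.imwrite('pics/c1.png',im)
d=load('top0')
for n,u,v,z in[('jug',280,158,.13),('bot',423,269,.15),('roll',124,239,.09),('look',296,219,.02)]: print(n,pix2z(d,u,v,z).round(3))
E
```

```text
jug [ 0.774 -0.004  0.13 ]
bot [ 0.441 -0.423  0.15 ]
roll [0.522 0.466 0.09 ]
look [ 0.604 -0.06   0.02 ]
```

View pics/c1.png

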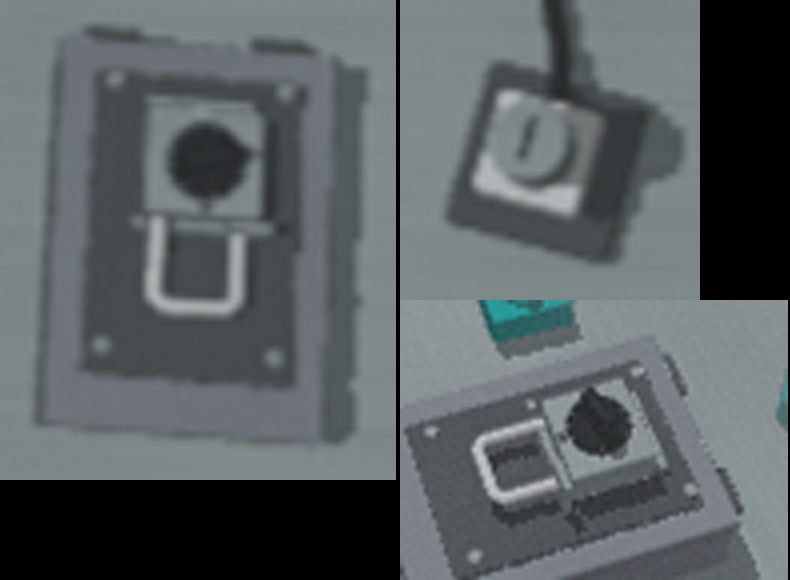

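The box lid's corners are at (62,38), (332,60), (322,440) and (38,425) in the crop. The dial is at (207,160) with its pointer to the image right, about 90° CCW of the rib, so 3 notches. The shackle bar is at (195,305), and the nozzle at (133,142) in its own crop.

```bash
python3 - <<'E'
from h import *
d=load('top0')
P=lambda u,v,z,x0=322,y0=196: pix2z(d,(u+.5)/6-.5+x0,(v+.5)/6-.5+y0,z)
tl,tr,br,bl=[P(u,v,.06) for u,v in((62,38),(332,60),(322,440),(38,425))]
print(tl,tr,br,bl); print('c',(tl+tr+br+bl)/4, 'len',[np.linalg.norm(x) for x in(tl-bl,tr-br,tl-tr,bl-br)])
for x in(tl-bl,tr-br): print('yaw',np.degrees(np.arctan2(x[1],x[0])))
for x in(tl-tr,bl-br): print('yaw',np.degrees(np.arctan2(x[1],x[0]))-90)
D=P(207,160,.105); S=P(195,305,.082); print('dial',D,'bar',S,'yaw',np.degrees(np.arctan2(*(D-S)[1::-1])),np.linalg.norm(D-S))
print('plate pads',P(205,95,.092),P(205,215,.092))
print('nozzle',P(132,142,.1,195,205))
s=load('side0');Q=lambda u,v,z: pix2z(s,(u-400+.5)/4-.5+260,(v-300+.5)/4-.5+265,z)
print('side dial',Q(600,415,.105),'bar',Q(485,468,.078), 'noz',pix2z(s,246,187,.1))
E
```

```text
[ 0.6538516  -0.17133675  0.06      ] [ 0.64447452 -0.31432886  0.06      ] [ 0.44446193 -0.30474105  0.06      ] [ 0.44997746 -0.15781999  0.06      ]
c [ 0.54819138 -0.23705666  0.06      ] len [np.float64(0.20432172318643965), np.float64(0.20024226062666847), np.float64(0.14329924377781916), np.float64(0.14702455920671884)]
yaw -3.7931338341961753
yaw -2.7444314021166414
yaw -3.7519451843337066
yaw -2.1499175429187716
dial [ 0.58275434 -0.2387828   0.105     ] bar [ 0.51111127 -0.23587998  0.082     ] yaw -2.3202312516305756 0.07530043829910386
plate pads [ 0.61867777 -0.24068792  0.092     ] [ 0.55632393 -0.23980146  0.092     ]
nozzle [0.5580406 0.1855005 0.1      ]
side dial [ 0.58585175 -0.23942853  0.105     ] bar [ 0.51293978 -0.23250286  0.078     ] noz [0.56075484 0.17789067 0.1       ]
```

```bash
cat > to.py <<'E'
import sys
from h import *
# usage: to.py x y z yaw_deg -> remaining shift in tool axes (mm), turn (deg)
s=ctrl.sense(); g=np.array([float(v) for v in sys.argv[1:4]]); T=R.from_euler('xyz',s['orientation'])
G=R.from_euler('xyz',[np.pi,0,np.radians(float(sys.argv[4]))])
print('shift',(T.inv().apply(g-s['eef_pos'])*1e3).round(1),'turn',np.degrees((T.inv()*G).as_rotvec()).round(2),'t',s['time'],'pos',s['eef_pos'].round(4),'rpy',np.degrees(s['orientation']).round(2),'F',s['force'].round(1),'w',round(s['width'],4))
E
A='[0,0,0],[0,0,7.9],-1'
python3 -m pendant '[[[0,0,0],[0,0,7.9],-1],[[0,0,0],[0,0,7.9],-1],[[0,0,0],[0,0,7.9],-1],[[0,0,0],[0,0,7.9],-1],[[0,0,0],[0,0,7.9],-1],[[0,0,0],[0,0,7.9],-1],[[0,0,0],[0,0,7.9],-1],[[0,0,0],[0,0,7.9],-1],[[0,0,0],[0,0,7.9],-1]]'
python3 -m pendant '[[[32,40,0],[0,0,0],-1],[[32,40,0],[0,0,0],-1],[[32,40,0],[0,0,0],-1],[[32,40,0],[0,0,0],-1],[[32,40,0],[0,0,0],-1],[[32,40,0],[0,0,0],-1],[[32,40,0],[0,0,0],-1],[[32,40,0],[0,0,0],-1],[[32,40,0],[0,0,0],-1],[[32,40,0],[0,0,0],-1]]'
python3 -m pendant '[[[7,40,0],[0,0,0],-1],[[7,40,0],[0,0,0],-1],[[7,40,0],[0,0,0],-1],[[7,40,0],[0,0,0],-1],[[7,40,0],[0,0,0],-1],[[7,40,0],[0,0,0],-1],[[7,40,0],[0,0,0],-1],[[7,40,0],[0,0,0],-1],[[7,40,0],[0,0,0],-1],[[7,40,0],[0,0,0],-1]]'
python3 to.py .583 -.239 .25 -3
```

```text
time: 1.0
eef_pos: [0.232, 0.58, 0.2498]
orientation: [3.141, 0.0, -0.056]
force: [-0.6, -0.1, 0.2]
width: 0.0853
time: 2.0
eef_pos: [0.525, 0.1727, 0.2501]
orientation: [-3.142, 0.001, -0.051]
force: [0.3, 0.4, 0.2]
width: 0.0855
time: 3.0
eef_pos: [0.5736, -0.2301, 0.2499]
orientation: [-3.141, 0.001, -0.051]
force: [0.2, -0.1, 0.2]
width: 0.0855
shift [ 9.8  8.4 -0.1] turn [-0.03  0.05  0.09] t 3.0 pos [ 0.5736 -0.2301  0.2499] rpy [-1.7997e+02  5.0000e-02 -2.9100e+00] F [ 0.2 -0.1  0.2] w 0.0855
```

```bash
python3 -m pendant '[[[0,0,0],[0,0,0],-0.2],[[0,0,0],[0,0,0],-0.2],[[0,0,0],[0,0,0],-0.2],[[0,0,0],[0,0,0],-0.2]]'
python3 to.py .583 -.239 .25 -3
python3 - <<'E'
from h import *
d=grab('wrist','w1'); print(d['origin'],d['attitude'],d['fx'])
for p in((.583,-.239,.118),(.511,-.235,.078)): print(proj(d,p))
E
```

```text
time: 3.4
eef_pos: [0.5741, -0.2265, 0.2501]
orientation: [-3.14, 0.0, -0.048]
force: [0.3, 0.3, 0.3]
width: 0.0513
shift [ 9.5 12.   0.1] turn [-0.08  0.02  0.24] t 3.4 pos [ 0.5741 -0.2265  0.2501] rpy [-1.7992e+02  2.0000e-02 -2.7600e+00] F [0.3 0.3 0.3] w 0.0513
[ 0.57766014 -0.15314569  0.37324504] [ 2.84931787e+00 -6.99788980e-04 -4.80722925e-02] 297.07318717755794
(np.float64(287.441598752826), np.float64(221.53048397811816))
(np.float64(216.40299547250305), np.float64(208.7615270164568))
```

View pics/w1.png

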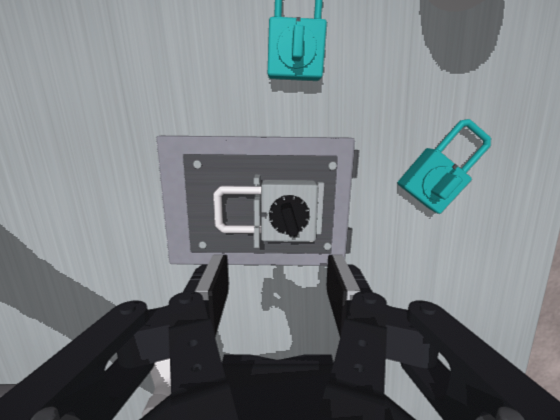

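Wrist view: the lock is at (288,212), the shackle bar at (218,209), and the pointer seems to point down and slightly right. Zooming in.

```bash
python3 - <<'E'
from h import *
i=load('w1')['image'][130:270,155:360]; cv2.imwrite('pics/w1c.png',cv2.resize(i,None,fx=3.8,fy=3.8,interpolation=cv2.INTER_CUBIC))
E
```

```text
(no output)
```

View pics/w1c.png

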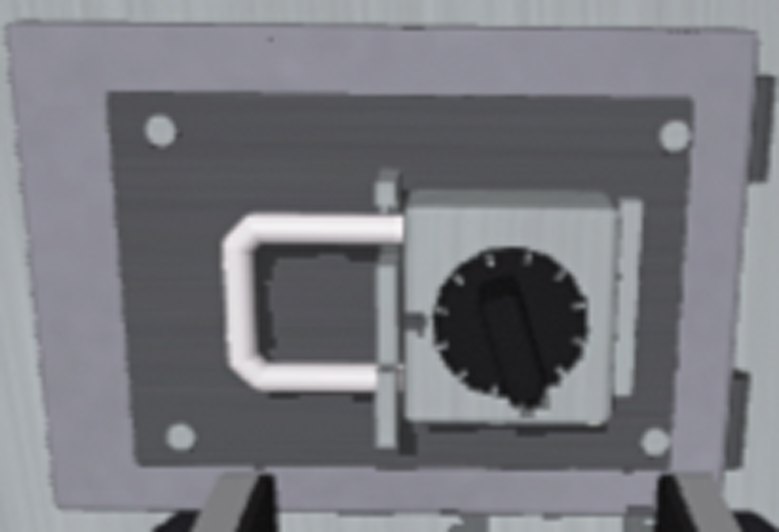

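```bash
python3 - <<'E'
from h import *
d=load('w1')
P=lambda u,v,z: pix2z(d,(u+.5)/3.8-.5+155,(v+.5)/3.8-.5+130,z)
a=lambda x: np.degrees(np.arctan2(x[1],x[0]))
tl,tr,br,bl=[P(u,v,.064) for u,v in((160,131),(675,136),(655,442),(180,437))]
print('rivets c',(tl+tr+br+bl)/4,a(tr-tl),a(br-bl),a(tl-bl)-90,a(tr-br)-90)
print('lid top edge',a(P(757,32,.06)-P(8,22,.06)), P(8,22,.06),P(757,32,.06))
c=P(511,321,.096); n=P(535,406,.098); print('axis',c,'nose',n,a(n-c),np.linalg.norm(n-c))
b=P(497,285,.118);e=P(524,340,.118)
print('bar back',b)
# bar right edge lines on top face
print('bar edge', a(P(548,372,.118)-P(519,284,.118)))
print('bar',P(239,307,.08),'body edges',P(405,305,.092),P(613,305,.092),P(511,206,.092),P(511,421,.092))
E
```

```text
rivets c [ 0.56006595 -0.23903465  0.064     ] -3.3139890141013435 -3.423073692377366 -3.4641174888615183 -3.450588213464215
lid top edge -3.4982909268059856 [ 0.45441496 -0.15942668  0.06      ] [ 0.65558378 -0.17172467  0.06      ]
axis [ 0.5853741  -0.23884158  0.096     ] nose [ 0.59072813 -0.2617221   0.098     ] -76.82980125744744 0.02358354912289898
bar back [ 0.58180779 -0.2230644   0.118     ]
bar edge -74.40359819116573
bar [ 0.51241563 -0.23627046  0.08      ] body edges [ 0.55816633 -0.23440874  0.092     ] [ 0.61208838 -0.23701394  0.092     ] [ 0.58659631 -0.20967261  0.092     ] [ 0.58446241 -0.26807697  0.092     ]
```

```bash
python3 -m pendant '[[[0,0,0],[0,0,-8.59],-0.2],[[0,0,0],[0,0,-8.59],-0.2],[[0,0,0],[0,0,0],-0.2],[[0,0,0],[0,0,0],-0.2]]'
python3 to.py .585 -.239 .120 14.5
```

```text
time: 3.85
eef_pos: [0.574, -0.228, 0.2504]
orientation: [-3.141, -0.0, 0.246]
force: [0.9, 0.3, -0.5]
width: 0.0514
shift [  7.9  13.4 130.3] turn [-0.03 -0.01 -0.38] t 3.85 pos [ 0.574  -0.228   0.2504] rpy [-1.7997e+02 -1.0000e-02  1.4120e+01] F [ 0.9  0.3 -0.5] w 0.0514
```

```bash
python3 -m pendant '[[[8,13.4,20],[0,0,-0.4],-0.2],[[0,0,20],[0,0,0],-0.2],[[0,0,20],[0,0,0],-0.2],[[0,0,20],[0,0,0],-0.2],[[0,0,15],[0,0,0],-0.2],[[0,0,10],[0,0,0],-0.2],[[0,0,0],[0,0,0],-0.2],[[0,0,0],[0,0,0],-0.2]]'
python3 to.py .585 -.239 .120 14.5
```

```text
time: 4.65
eef_pos: [0.5854, -0.2396, 0.1457]
orientation: [3.141, -0.001, 0.255]
force: [-0.4, -0.0, -0.5]
width: 0.0513
shift [-0.2 -0.7 25.7] turn [ 0.03 -0.03  0.12] t 4.65 pos [ 0.5854 -0.2396  0.1457] rpy [ 1.7997e+02 -3.0000e-02  1.4620e+01] F [-0.4 -0.  -0.5] w 0.0513
```

Aligned. Going down, then closing on the bar.

```bash
python3 -m pendant '[[[0,0,10],[0,0,0],-0.2],[[0,0,10],[0,0,0],-0.2],[[0,0,5.5],[0,0,0],-0.2],[[0,0,0],[0,0,0],-0.2],[[0,0,0],[0,0,0],0.4],[[0,0,0],[0,0,0],0.6],[[0,0,0],[0,0,0],0.8],[[0,0,0],[0,0,0],1],[[0,0,0],[0,0,0],1],[[0,0,0],[0,0,0],1]]'
python3 to.py .585 -.239 .120 -93.4
```

```text
time: 5.65
eef_pos: [0.585, -0.2398, 0.1203]
orientation: [3.141, -0.0, 0.256]
force: [-1.9, 0.1, 5.8]
width: 0.0085
shift [ 0.2 -0.8  0.3] turn [-1.0000e-02 -3.0000e-02  1.0805e+02] t 5.65 pos [ 0.585  -0.2398  0.1203] rpy [ 1.7998e+02 -2.0000e-02  1.4650e+01] F [-1.9  0.1  5.8] w 0.0085
```

```bash
python3 -m pendant '[[[0,0,0],[0,0,6],1],[[0,0,0],[0,0,6],1],[[0,0,0],[0,0,6],1],[[0,0,0],[0,0,6],1],[[0,0,0],[0,0,6],1],[[0,0,0],[0,0,6],1],[[0,0,0],[0,0,6],1],[[0,0,0],[0,0,6],1],[[0,0,0],[0,0,6],1]]'
python3 to.py .585 -.239 .120 -93.4
python3 -m pendant '[[[0,0,0],[0,0,6],1],[[0,0,0],[0,0,6],1],[[0,0,0],[0,0,6],1],[[0,0,0],[0,0,6],1],[[0,0,0],[0,0,6],1],[[0,0,0],[0,0,6],1],[[0,0,0],[0,0,6],1],[[0,0,0],[0,0,6],1],[[0,0,0],[0,0,6],1],[[0,0,0],[0,0,0],1]]'
python3 to.py .585 -.239 .120 -93.4
```

```text
time: 6.55
eef_pos: [0.5854, -0.2398, 0.1203]
orientation: [-3.141, -0.001, -0.691]
force: [-1.5, 0.2, 4.9]
width: 0.008
shift [-0.8 -0.4  0.3] turn [-5.000e-02 -5.000e-02  5.383e+01] t 6.55 pos [ 0.5854 -0.2398  0.1203] rpy [-1.7998e+02 -6.0000e-02 -3.9570e+01] F [-1.5  0.2  4.9] w 0.008
time: 7.55
eef_pos: [0.5854, -0.2399, 0.1203]
orientation: [-3.141, -0.001, -1.631]
force: [-0.8, -0.1, 5.2]
width: 0.0084
shift [-0.9  0.4  0.3] turn [-0.05 -0.06 -0.07] t 7.55 pos [ 0.5854 -0.2399  0.1203] rpy [-1.7995e+02 -6.0000e-02 -9.3470e+01] F [-0.8 -0.1  5.2] w 0.0084
```

```bash
python3 -m pendant '[[[0,0,0],[0,0,0],0.3],[[0,0,0],[0,0,0],-0.2],[[0,0,0],[0,0,0],-0.2],[[0,0,-10],[0,0,0],-0.2],[[0,0,-30],[0,0,0],-0.2],[[0,0,-30],[0,0,-8.2],-0.2],[[0,0,-30],[0,0,-8.2],-0.2],[[0,0,-20],[0,0,-8.2],-0.2],[[0,0,0],[0,0,-8.2],-0.2],[[0,0,0],[0,0,-8.2],-0.2]]'
python3 -m pendant '[[[0,0,0],[0,0,-8.2],0.2],[[0,0,0],[0,0,-8.2],0.35],[[0,0,0],[0,0,-8.2],0.35],[[0,0,0],[0,0,-8.2],0.35],[[0,0,0],[0,0,-8.2],0.35],[[0,0,0],[0,0,-8.0],0.35],[[0,0,0],[0,0,0],0.35],[[0,0,0],[0,0,0],0.35]]'
python3 to.py .512 -.2355 .086 -3.4
python3 - <<'E'
from h import *
d=grab('wrist','w2'); i=d['image'][130:270,155:360]; cv2.imwrite('pics/w2c.png',cv2.resize(i,None,fx=3.8,fy=3.8,interpolation=cv2.INTER_CUBIC))
E
```

```text
time: 8.55
eef_pos: [0.5853, -0.2401, 0.2416]
orientation: [-3.14, -0.002, -0.908]
force: [0.2, -0.5, -0.7]
width: 0.051
time: 9.35
eef_pos: [0.5849, -0.2399, 0.2402]
orientation: [3.141, -0.0, -0.062]
force: [-0.2, 0.3, -1.0]
width: 0.028
shift [-73.1   0.  154.2] turn [ 0.01 -0.02 -0.15] t 9.35 pos [ 0.5849 -0.2399  0.2402] rpy [ 1.7999e+02 -2.0000e-02 -3.5500e+00] F [-0.2  0.3 -1. ] w 0.028
```

View pics/w2c.png

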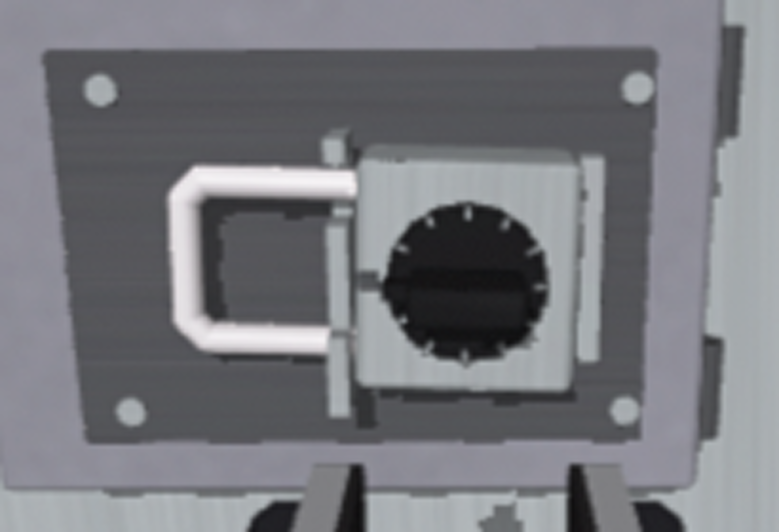

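The pointer (385,285) now stands at the rib (368,283). The shackle bar is at (185,260).

```bash
python3 - <<'E'
from h import *
d=load('w2'); P=lambda u,v,z: pix2z(d,(u+.5)/3.8-.5+155,(v+.5)/3.8-.5+130,z)
print(P(169,262,.078),P(201,262,.078),'legs y',P(250,182,.078),P(250,339,.078),'plate',P(329,300,.088))
E
python3 -m pendant '[[[-36.5,0,20],[0,0,0],0.35],[[-36.5,0,30],[0,0,0],0.35],[[0,0,30],[0,0,0],0.35],[[0,0,20],[0,0,0],0.35],[[0,0,0],[0,0,0],0.35],[[0,0,0],[0,0,0],0.35]]'
python3 to.py .512 -.2355 .086 -3.4
```

```text
[ 0.50824189 -0.23357794  0.078     ] [ 0.51654979 -0.23409574  0.078     ] legs y [ 0.53173153 -0.21399374  0.078     ] [ 0.5268058  -0.25585183  0.078     ] plate [ 0.55021339 -0.2436141   0.088     ]
time: 10.0
eef_pos: [0.5125, -0.2356, 0.1401]
orientation: [3.141, -0.0, -0.059]
force: [-0.6, -0.4, 0.9]
width: 0.0282
shift [-0.5 -0.  54.1] turn [ 0.02 -0.01  0.  ] t 10.0 pos [ 0.5125 -0.2356  0.1401] rpy [ 1.7998e+02 -1.0000e-02 -3.4000e+00] F [-0.6 -0.4  0.9] w 0.0282
```

```bash
python3 -m pendant '[[[0,0,20],[0,0,0],0.35],[[0,0,18],[0,0,0],0.35],[[0,0,10],[0,0,0],0.35],[[0,0,4],[0,0,0],0.35],[[0,0,0],[0,0,0],0.35],[[0,0,0],[0,0,0],0.6],[[0,0,0],[0,0,0],0.8],[[0,0,0],[0,0,0],1],[[0,0,0],[0,0,0],1],[[0,0,0],[0,0,0],1]]'
python3 to.py .512 -.2355 .086 -3.4
```

```text
time: 11.0
eef_pos: [0.5121, -0.236, 0.0882]
orientation: [3.141, -0.001, -0.059]
force: [-1.6, -1.4, 2.5]
width: 0.0057
shift [-0.2 -0.4  2.2] turn [ 0.04 -0.04  0.02] t 11.0 pos [ 0.5121 -0.236   0.0882] rpy [ 1.7996e+02 -4.0000e-02 -3.3800e+00] F [-1.6 -1.4  2.5] w 0.0057
```

```bash
python3 -m pendant '[[[-4,0,0],[0,0,0],1],[[-4,0,0],[0,0,0],1],[[-4,0,0],[0,0,0],1],[[-4,0,0],[0,0,0],1],[[0,0,0],[0,0,0],1]]'
python3 to.py .485 -.2355 .088 -3.4
python3 -m pendant '[[[-4,0,0],[0,0,0],1],[[-4,0,0],[0,0,0],1],[[-2,0,0],[0,0,0],1],[[-1,0,0],[0,0,0],1],[[0,0,0],[0,0,0],1],[[0,0,0],[0,0,0],1]]'
python3 to.py .485 -.2355 .088 -3.4
```

```text
time: 11.5
eef_pos: [0.4957, -0.2346, 0.0879]
orientation: [3.141, 0.0, -0.059]
force: [3.6, -1.9, 2.2]
width: 0.005
shift [-10.6   1.5  -0.1] turn [0.01 0.   0.04] t 11.5 pos [ 0.4957 -0.2346  0.0879] rpy [179.99   0.    -3.36] F [ 3.6 -1.9  2.2] w 0.005
time: 12.1
eef_pos: [0.4862, -0.234, 0.088]
orientation: [3.141, -0.002, -0.058]
force: [5.9, -1.5, 1.7]
width: 0.0052
shift [-1.1  1.6 -0. ] turn [ 0.03 -0.14  0.08] t 12.1 pos [ 0.4862 -0.234   0.088 ] rpy [ 1.7997e+02 -1.4000e-01 -3.3200e+00] F [ 5.9 -1.5  1.7] w 0.0052
```

```bash
python3 -m pendant '[[[-1,0,0],[0,0,0],1],[[-1,0,0],[0,0,0],1],[[0,0,0],[0,0,0],1]]'
python3 to.py .485 -.2355 .088 -3.4
```

```text
time: 12.4
eef_pos: [0.486, -0.2342, 0.0882]
orientation: [3.14, -0.006, -0.057]
force: [8.1, -1.7, 0.5]
width: 0.0052
shift [-0.9  1.4  0.2] turn [ 0.08 -0.34  0.11] t 12.4 pos [ 0.486  -0.2342  0.0882] rpy [179.92  -0.34  -3.29] F [ 8.1 -1.7  0.5] w 0.0052
```

```bash
python3 -m pendant '[[[3,0,0],[0,0,0],0.7],[[0,0,0],[0,0,0],0.35],[[0,0,0],[0,0,0],0.35],[[0,0,-10],[0,0,0],0.35],[[0,0,-30],[0,0,0],0.35],[[0,0,-40],[0,0,0],0.35],[[30,0,-50],[0,0,0],-0.2],[[40,0,-20],[0,0,0],-0.8],[[30,0,0],[0,0,0],-1],[[0,0,0],[0,0,0],-1]]'
python3 -m pendant '[[[0,0,0],[0,0,0],-1],[[0,0,0],[0,0,0],-1]]'
python3 to.py .584 -.239 .15 -93.4
python3 - <<'E'
from h import *
d=grab('wrist','w3'); i=d['image'][130:270,155:360]; cv2.imwrite('pics/w3c.png',cv2.resize(i,None,fx=3.8,fy=3.8,interpolation=cv2.INTER_CUBIC))
E
```

```text
time: 13.4
eef_pos: [0.5856, -0.2382, 0.232]
orientation: [-3.141, -0.005, -0.055]
force: [-0.1, 0.8, 0.0]
width: 0.084
time: 13.6
eef_pos: [0.5796, -0.2395, 0.2302]
orientation: [-3.141, 0.003, -0.059]
force: [-0.1, 0.3, 0.6]
width: 0.0851
shift [ 4.7 -0.8 80.1] turn [ 0.13  0.17 90.01] t 13.6 pos [ 0.5796 -0.2395  0.2302] rpy [-179.98    0.19   -3.39] F [-0.1  0.3  0.6] w 0.0851
```

View pics/w3c.png

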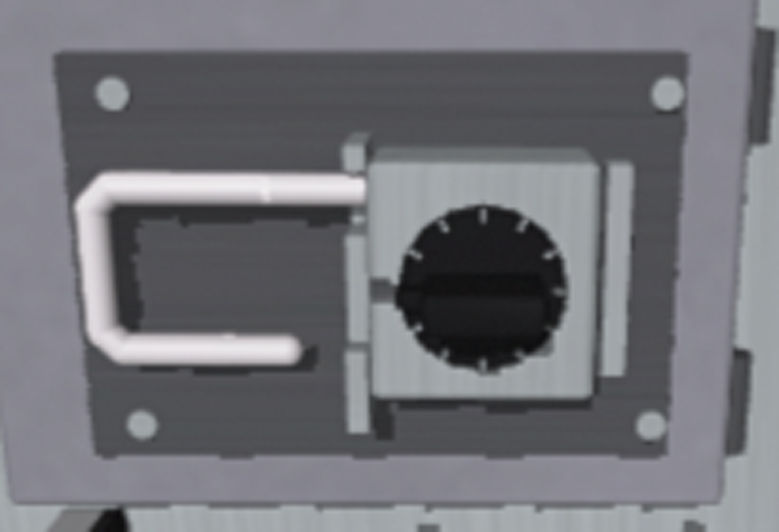

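The shackle is open: its short leg's end at (295,349) is clear of the plate at (357,345). Dial axis at (482,288). Next I'll work out the body centre and turn the tool for the lock grasp.

```bash
python3 - <<'E'
from h import *
d=load('w3'); P=lambda u,v,z: pix2z(d,(u+.5)/3.8-.5+155,(v+.5)/3.8-.5+130,z)
print('disc',P(482,288,.096),'body',[P(u,v,.092).round(4) for u,v in((371,280),(599,280),(485,162),(485,398))])
E
python3 -m pendant '[[[0,0,0],[0,0,8.5],-1],[[0,0,0],[0,0,8.5],-1],[[0,0,0],[0,0,8.5],-1],[[0,0,0],[0,0,8.5],-1],[[0,0,0],[0,0,8.5],-1],[[0,0,0],[0,0,8.5],-1],[[0,0,0],[0,0,8.5],-1],[[0,0,0],[0,0,8.5],-1],[[0,0,0],[0,0,8.5],-1],[[0,0,0],[0,0,8.5],-1]]'
python3 -m pendant '[[[0,0,20],[0,0,5],-1],[[0,0,30],[0,0,0],-1],[[0,0,0],[0,0,0],-1],[[0,0,0],[0,0,0],-1]]'
python3 to.py .581 -.239 .080 -93.4
```

```text
disc [ 0.58334684 -0.23731545  0.096     ] body [array([ 0.5569, -0.2349,  0.092 ]), array([ 0.6114, -0.2381,  0.092 ]), array([ 0.5857, -0.2082,  0.092 ]), array([ 0.5825, -0.2666,  0.092 ])]
time: 14.65
eef_pos: [0.5804, -0.2395, 0.2305]
orientation: [3.14, 0.001, -1.549]
force: [0.5, -1.2, -0.5]
width: 0.0859
time: 15.05
eef_pos: [0.5808, -0.2396, 0.1808]
orientation: [3.14, 0.001, -1.63]
force: [-0.1, -0.7, 0.1]
width: 0.085
shift [ -0.5  -0.3 100.8] turn [0.09 0.03 0.02] t 15.05 pos [ 0.5808 -0.2396  0.1808] rpy [ 1.7991e+02  3.0000e-02 -9.3380e+01] F [-0.1 -0.7  0.1] w 0.085
```

```bash
python3 -m pendant '[[[-1.5,0,20],[0,0,0],-1],[[0,0,25],[0,0,0],-1],[[0,0,25],[0,0,0],-1],[[0,0,18],[0,0,0],-1],[[0,0,8],[0,0,0],-1],[[0,0,4],[0,0,0],-1],[[0,0,0],[0,0,0],-1],[[0,0,0],[0,0,0],-1]]'
python3 to.py .5805 -.238 .080 -93.4
```

```text
time: 15.85
eef_pos: [0.5825, -0.2384, 0.0819]
orientation: [-3.14, -0.001, -1.629]
force: [0.3, -0.5, 0.5]
width: 0.0855
shift [-0.3  2.   1.9] turn [-0.11 -0.04  0.06] t 15.85 pos [ 0.5825 -0.2384  0.0819] rpy [-1.7989e+02 -4.0000e-02 -9.3340e+01] F [ 0.3 -0.5  0.5] w 0.0855
```

```bash
python3 -m pendant '[[[0,2,0],[0,0,0],-0.8],[[0,0,0],[0,0,0],-0.6],[[0,0,0],[0,0,0],-0.4],[[0,0,0],[0,0,0],0],[[0,0,0],[0,0,0],1],[[0,0,0],[0,0,0],1],[[0,0,0],[0,0,0],1],[[0,0,0],[0,0,0],1]]'
python3 to.py .5805 -.238 .080 -93.4
python3 -m pendant '[[[0,0,-3],[0,0,0],1],[[0,0,-3],[0,0,0],1],[[0,0,-3],[0,0,0],1],[[0,0,-3],[0,0,0],1],[[0,0,0],[0,0,0],1]]'
python3 to.py .5805 -.238 .080 -93.4
```

```text
time: 16.65
eef_pos: [0.5799, -0.238, 0.0815]
orientation: [-3.141, 0.0, -1.629]
force: [-0.1, 0.8, 5.5]
width: 0.059
shift [-0.  -0.6  1.5] turn [-0.04  0.    0.05] t 16.65 pos [ 0.5799 -0.238   0.0815] rpy [-179.96    0.    -93.35] F [-0.1  0.8  5.5] w 0.059
time: 17.15
eef_pos: [0.5798, -0.2379, 0.0929]
orientation: [-3.142, -0.0, -1.629]
force: [0.2, 0.8, -5.0]
width: 0.059
shift [ 0.1 -0.7 12.9] turn [-0.   -0.    0.07] t 17.15 pos [ 0.5798 -0.2379  0.0929] rpy [-180.     -0.    -93.33] F [ 0.2  0.8 -5. ] w 0.059
```

```bash
python3 -m pendant '[[[0,0,-10],[0,0,0],1],[[0,0,-20],[0,0,0],1],[[0,0,-30],[0,0,0],1],[[0,0,-30],[0,0,0],1],[[0,0,-30],[0,0,0],1],[[0,0,-20],[0,0,0],1],[[0,0,-10],[0,0,0],1],[[-10,1,0],[0,0,0],1],[[-20,2,0],[0,0,0],1],[[-30,4,0],[0,0,0],1]]'
python3 -m pendant '[[[-30,4,0],[0,0,0],1],[[-30,4,0],[0,0,0],1],[[-30,4,0],[0,0,0],1],[[-30,4,0],[0,0,0],1],[[-30,4,0],[0,0,0],1],[[-30,4,0],[0,0,0],1],[[-30,4,0],[0,0,0],1],[[-30,3,0],[0,0,0],1],[[-30,3,0],[0,0,0],1],[[-30,3,0],[0,0,0],1]]'
python3 -m pendant '[[[-25,2,0],[0,0,0],1],[[-15,1,0],[0,0,0],1],[[0,0,0],[0,0,0],1],[[0,0,0],[0,0,0],1],[[0,0,0],[0,0,0],1]]'
python3 to.py .555 .183 .16 -93.4
python3 - <<'E'
from h import *
t=grab('top','t4');s=grab('side','s4');w=grab('wrist','w4')
r=lambda i,x,y,w,h,s: cv2.resize(i[y:y+h,x:x+w],None,fx=s,fy=s,interpolation=cv2.INTER_CUBIC)
im=np.zeros((580,800,3),np.uint8); im[:580,:400]=r(s['image'],200,95,100,145,4); im[:300,400:800]=cv2.resize(w['image'],(400,300)); im[300:540,400:720]=r(t['image'],180,180,80,60,4)
cv2.imwrite('pics/c4.png',im)
E
```

```text
time: 18.15
eef_pos: [0.5749, -0.1776, 0.2413]
orientation: [3.139, -0.0, -1.632]
force: [-0.5, 0.3, -4.7]
width: 0.0588
time: 19.15
eef_pos: [0.5549, 0.1262, 0.2411]
orientation: [3.138, -0.0, -1.628]
force: [0.6, -0.1, -4.2]
width: 0.0588
time: 19.65
eef_pos: [0.5561, 0.1621, 0.2426]
orientation: [3.141, -0.001, -1.632]
force: [0.1, 0.3, -4.9]
width: 0.059
shift [-21.    2.3  82.6] turn [ 0.01 -0.08 -0.1 ] t 19.65 pos [0.5561 0.1621 0.2426] rpy [ 1.7999e+02 -8.0000e-02 -9.3500e+01] F [ 0.1  0.3 -4.9] w 0.059
```

View pics/c4.png

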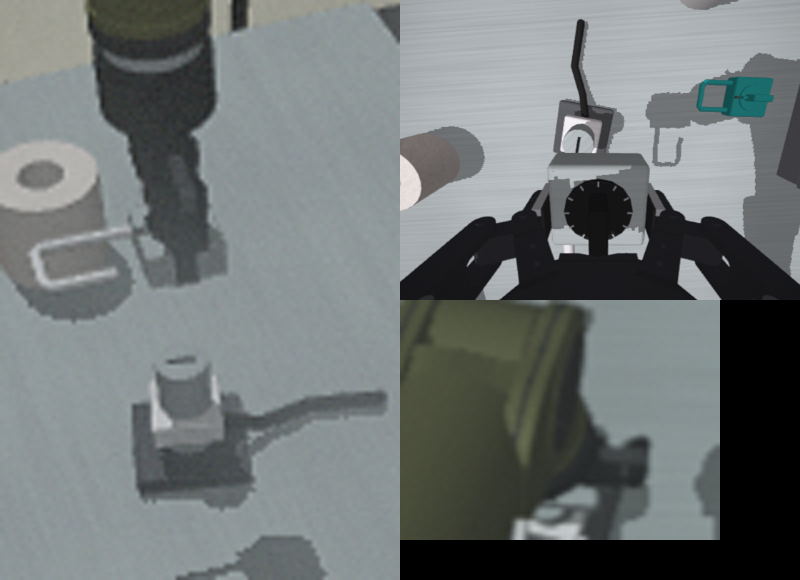

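The lock is held level, dial up and shackle out. The nozzle shows in the side view (183,367) and is partly hidden in the wrist view (578,138). One enlarged crop of the nozzle in both views for the centring.

```bash
python3 - <<'E'
from h import *
r=lambda i,x,y,w,h,s: cv2.resize(i[y:y+h,x:x+w],None,fx=s,fy=s,interpolation=cv2.INTER_CUBIC)
im=np.zeros((600,800,3),np.uint8)
im[:400,:400]=r(load('s4')['image'],225,170,40,40,10); im[:400,400:]=r(load('w4')['image'],215,150,80,80,5)
im[400:600,:300]=r(load('top0')['image'],205,215,30,20,10)
cv2.imwrite('pics/c5.png',im)
E
```

```text
(no output)
```

View pics/c5.png

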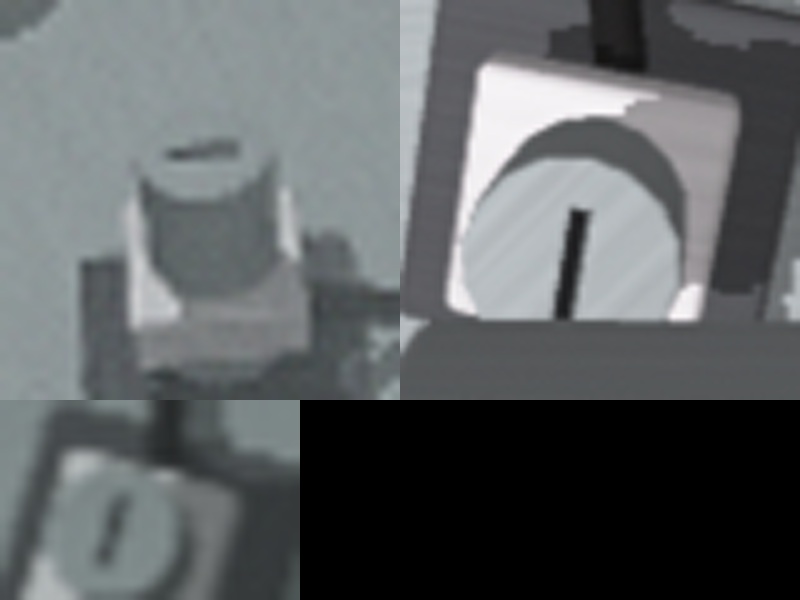

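```bash
python3 - <<'E'
from h import *
from scipy.optimize import least_squares
d=load('w4'); a=np.linspace(0,2*np.pi,720)
def ext(c):
    q=np.array([proj(d,(c[0]+.021*np.cos(t),c[1]+.021*np.sin(t),.1)) for t in a[::4]]); q=(np.array(q)-[215,150]+.5)*5-.5+[400,0]
    return np.array([q[:,0].min(),q[:,0].max(),q[:,1].min()])
print('pred',ext([.558,.183])); r=least_squares(lambda c: ext(c)-[460,685,155],[.558,.183],diff_step=1e-3); print('wrist',r.x,r.fun)
f=lambda k,u,v,s,x0,y0,z=.1: pix2z(load(k),(u+.5)/s-.5+x0,(v+.5)/s-.5+y0,z)
print('side',f('s4',206,151,10,225,170),'top',f('top0',117,132,10,205,215))
# held lock dial in w4 (composite 600,212 at scale 400/560), TCP z .2426, disc top = underside+.032
s=ctrl.sense(); zu=s['eef_pos'][2]-(.0815-.064); print('zu',zu,'dial',pix2z(d,(600-400)*1.4,212*1.4,zu+.032),'tcp',s['eef_pos'])
E
```

```text
pred [487.31065429 713.83293115 166.96524112]
wrist [0.56049865 0.18800244] [-1.03950222  1.0409716   0.04525637]
side [0.56160159 0.1887226  0.1       ] top [0.55955687 0.18656737 0.1       ]
zu 0.22530565979678696 dial [0.5603109  0.16103873 0.25730566] tcp [0.55625757 0.16276285 0.24280566]
```

```bash
python3 to.py .5565 .188 .1525 -93.4; python3 -m pendant '[[[-8,0,0],[0,0,0],1],[[-10,-1,0],[0,0,0],1],[[-7.5,-1,0],[0,0,0],1],[[0,0,10],[0,0,0],1],[[0,0,20],[0,0,0],1],[[0,0,20],[0,0,0],1],[[0,0,20],[0,0,0],1],[[0,0,10],[0,0,0],1],[[0,0,5],[0,0,0],1],[[0,0,0],[0,0,0],1]]'
python3 -m pendant '[[[0,0,0],[0,0,0],1],[[0,0,0],[0,0,0],1],[[0,0,0],[0,0,0],1]]'
python3 to.py .5565 .188 .1525 -93.4
```

```text
shift [-25.2   1.3  90.3] turn [-0.01 -0.02 -0.07] t 19.8 pos [0.5563 0.1628 0.2428] rpy [-1.7999e+02 -2.0000e-02 -9.3470e+01] F [-0.3 -1.3 -4.3] w 0.0589
time: 20.8
eef_pos: [0.5595, 0.1895, 0.1573]
orientation: [3.141, -0.0, -1.629]
force: [-1.0, -0.0, -4.0]
width: 0.0589
time: 21.1
eef_pos: [0.5601, 0.1897, 0.1584]
orientation: [-3.14, 0.001, -1.629]
force: [0.7, -0.2, -3.8]
width: 0.0585
shift [1.9 3.5 5.9] turn [-0.07  0.03  0.07] t 21.1 pos [0.5601 0.1897 0.1584] rpy [-1.7993e+02  3.0000e-02 -9.3330e+01] F [ 0.7 -0.2 -3.8] w 0.0585
```

```bash
python3 -m pendant '[[[1.7,3.5,5],[0,0,0],1],[[0,0,0],[0,0,0],1],[[0,0,0],[0,0,0],1],[[0,0,0],[0,0,0],1],[[0,0,0],[0,0,0],1]]'
python3 to.py .5565 .188 .1525 -93.4
python3 - <<'E'
from h import *
s=grab('side','s6');w=grab('wrist','w6')
r=lambda i,x,y,w,h,s: cv2.resize(i[y:y+h,x:x+w],None,fx=s,fy=s,interpolation=cv2.INTER_CUBIC)
im=np.zeros((580,800,3),np.uint8); im[:580,:400]=r(s['image'],200,95,100,145,4); im[:300,400:800]=cv2.resize(w['image'],(400,300)); im[300:580,400:800]=r(s['image'],180,110,200,140,2)
cv2.imwrite('pics/c6.png',im)
E
```

```text
time: 21.6
eef_pos: [0.5562, 0.1881, 0.1527]
orientation: [-3.141, 0.0, -1.629]
force: [0.9, 0.6, -4.5]
width: 0.0586
shift [ 0.1 -0.3  0.2] turn [-0.02  0.    0.06] t 21.6 pos [0.5562 0.1881 0.1527] rpy [-179.98    0.    -93.34] F [ 0.9  0.6 -4.5] w 0.0586
```

View pics/c6.png

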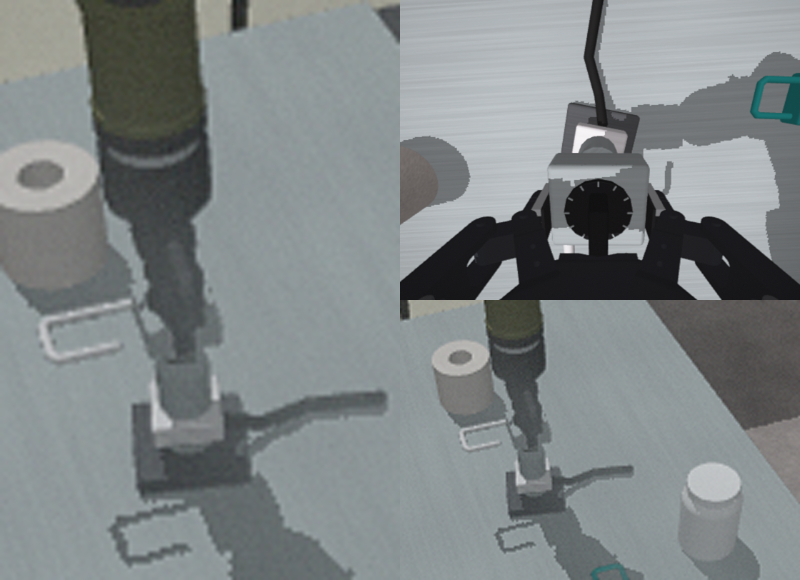

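The lock sits above the nozzle, held level with the dial up and the shackle out. The print head, roll and jug have not moved. Handing in.

```bash
python3 -c "
from workcell import ctrl
print(ctrl.sense()['qvel'].round(3)); print(ctrl.finish_job())"
```

```text
[-0.001  0.001  0.     0.001  0.001 -0.     0.   ]
the job is handed in; nothing more can be done
None
```

I turned the dial about 108° clockwise to the rib and pulled the shackle out to its stop, about 26 mm of tool travel. Then I lifted the lock off the hasp and presented it over the print head. I handed it in at about 21.6 s of the 72 s allowed.

**Position:** the lock was level to 0.1°, dial up. Its underside was about 35 mm above the nozzle, by calculation rather than a direct sighting. The TCP was within 0.5 mm of its target, which was set 4 mm back from the nozzle centre so that the lock's own centre sits over it.

**Nozzle estimates:** my readings of the nozzle's y position ran from 0.178 to 0.189 m. I discarded the two coarse early ones and used 0.188, which the three closer readings matched to within about 1.5 mm. Centring should be good to a few millimetres.

**Grip and motion:** the gripper still held the lock (opening 58.6 mm) with the arm at rest. The force readings showed only the lock's weight, about 4.5 N.

**Surroundings:** the last pictures showed the print head, paper roll and jug in place. I did not check the wash bottle in a picture after the start, but the arm never went near it.

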